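Clamp a parting blade in its tool block

TASK

Lift the parting blade with the yellow tip out of the wooden rack and stand it on edge in the slot of the blue tool block, fully down on the slot floor, about centred along the slot, with the yellow tip at the end away from the wedge. Then slide the clamp bar up against the blade by its red knob, and push the brass wedge along behind the bar until it jams and stays tight. Leave the old black-ended blade in the rack and the other things on the bench where they are, and let go of everything.

Things in the scene. Friction and masses are not known exactly. Their poses are not given: they have to be found in the camera images.
- tool_block: blue steel block fixed to the bench; origin on the bench under it, z up. Base x -60 to +50, y -70 to +70 mm, 14 mm thick; a tongue and a 34 mm high rear rail (x -60 to -42) run on to y +133 and carry the wedge. Slot along y: far wall is the fixed jaw (face x +20, y -70 to +70), near wall two cheeks (face x +9, y 50 to 68 and -68 to -50); tops at z 38
- slot_mid (a point): middle of the slot's mouth: block x +14.5, y 0, z 38 mm. The slot is 11 mm wide, 24 mm deep (floor at z 14 mm), 140 mm long, open at both ends, mouth edges rounded 5 mm. The clamp bar lies between the two cheeks
- clamp_bar: steel clamp bar 90 mm long (block y -45 to +45), 24 mm high, top at z 38 mm. Slides only along the block's +x, 18 mm in all, with 1.2 N friction; stays where left. Origin under the red knob at slot floor level; front face 22 mm in +x of it, rear face a ramp. Fully open: origin at block x -22, y -32 mm; starts 0 to 4 mm from there; meets a blade lying against the jaw at x -10 mm
- bar_knob (a point): centre of the top of the red round knob on the clamp bar, 72 mm above the bench; the knob is 20 mm in diameter and reaches from z 38 to 72 mm
- wedge: brass thumb wedge 70 mm long, 22 mm high; slides only along the block's -y, 68 mm in all, 1.2 N friction. Origin under its tab at slot floor level; nose 52 mm in -y of it; ramp rises 9.3 mm over 70. Withdrawn: origin at block x -28, y +112 mm, starts 0 to 8 mm from there. Bar open: the nose hits the bar's end. Bar on blade: it jams from about y +62; pushed 8 to 15 N it stays tight by itself
- wedge_tab (a point): centre of the top of the wedge's upright tab, 70 mm above the bench; the tab is 24 mm in block x, 14 mm in block y and reaches from z 36 to 70 mm
- blade: the parting blade to clamp: flat bright steel bar 170 mm long (y), 8 mm thick (x), 52 mm high (z), 0.5 kg more or less, standing on its long edge in one of the rack's two grooves. Origin: middle of its lower edge. A yellow insert 22 mm long sits in the top corner at its -y end
- blade_tip (a point): top corner of the blade at the yellow end: 85 mm in -y and 52 mm up from the blade's origin
- old_blade: worn copper-brown blade of the same size with a black end, standing in the other groove; to be left
- rack: light wooden rack, fixed: 130 by 130 mm, 26 mm high; two grooves along its y axis at x -35 and +35 mm, each 11 mm wide, floor at z 10 mm, open at both ends. Origin: on the bench under its middle
- round_die: dark steel round die, 64 mm diameter, 22 mm high, loose on the bench beyond the rack; origin under its centre
- oil_can: red can, 64 mm diameter, 130 mm high, standing loose beyond the block; origin under its centre
- parts_bin: empty cardboard tray 120 by 160 by 50 mm, loose beyond the block; origin under its centre
There are look-alikes about, which are no part of the job. Several things have the shape of the blade; the one meant has the colours described above. There is more than one size of the tool_block; the one meant has the size given above.

How it is judged:
By the outcome, as a careful person would: the job done as asked, in the order asked, and still so for the second after the job is handed in, with the robot touching nothing.
It also fails if it takes over 61 s, if anything falls off the work surface, if the arm or the gripper's body presses on something with over 40 N, if the wrist force passes 120 N, or if a joint passes its speed limit or range.

ROBOT

A 7-joint arm with a two-finger parallel gripper is mounted at the origin on the work surface. World frame = base frame: x ahead of the robot, y to its left, z up, the work surface at z = 0. Lengths are in mm, angles in rad, forces in N, time in s.
With the tool pointing down it reaches from about 400 to 875 mm from the base axis. Payload 6.5 kg.
Tool frame: the origin (TCP) lies midway between the tips of the shut fingers; the grasp point (between the pads) lies 19 mm behind it; z points along the fingers, y is the line along which they close (so a half turn about z gives the same grasp; the last joint's range is limited). The gripper opens to 85 mm and grips with 20 to 120 N. Pads are 22 mm wide; open, the fingers measure 114 mm over their backs; the gripper's body (76 mm by 85 mm) begins 54 mm behind the grasp point. The pads swing forward as they close: fully open they stand 13 mm farther back than shut.
Start: joints at [1.243, 0.536, -0.004, 1.538, 0.003, 1.067, -0.071], TCP at [168.229, -627.845, 231.29] pointing down, gripper open.
Joint ranges: [-2.7, 2.7], [-0.37, 2.16], [-1.27, 1.26], [0.24, 2.4], [-1.31, 4.45], [0.19, 1.91], [-2.76, 2.76]. Speed limits (rad/s): [2.39, 2.39, 3.14, 3.14, 3.14, 3.14, 3.14].

INTERFACE

Orientations are given as a unit quaternion [x, y, z, w].
In Python, from rig import ctrl, optics, spot_in, regions_of, mark_of gives the robot as it stands.
- The arm moves only by the shell command python3 -m pendant [FORCE], which reads ROWS from standard input. ROWS is a JSON list of rows, 1 to 10 of them, each an object with the fields finger_gap (the finger opening in mm), x, y, z (the shift in mm), spin (a turn about the tool's z in rad); a field left out counts as zero (the opening has to be given); each row shifts and turns the commanded pose from where the row before left it, along the tool's axes as they then stand; what a row does not reach is not made up. A row lasts 1/8 s, in which the tool goes at most 62.5 mm and 0.188 rad, less where a joint would pass 70% of its speed; a pose out of reach is approached as far as the arm can. The fingers move at their own pace and stop on an object; FORCE is the grip in N (left out, the last holds). Time passes only in rows, so rows that do not move let the fingers close. It prints the time, the measured TCP pose, the force, the opening and the grip force at its end. Input that does not fit is refused with a message, and nothing moves.
- ctrl.get_obs(): the state, without advancing time (a new reading comes with each control period).
- optics.capture(name): name is "side" or "top" or "wrist"; returns (picture, depth): 384x512x3 uint8, blue, green, red; 384x512 float32, mm along the optical axis (not along the pixel's ray), 0 where there is no reading.
- optics.camera_params(name): a dict with "camera_matrix" (3x3 intrinsics, pixels), "k1" (the pictures are not rectified: a ray, as slopes to the right and down, at radius r is drawn at 1 + k1 r^2 times it, then the intrinsics apply), "rvec" (rotation vector, rad) and "tvec" (3), from world to camera coordinates, as OpenCV has them. Camera axes: x right, y down, z forward; pixel columns grow to the right and rows downward; lengths in mm; the calibration is good to about 2 mm. A picture is of the moment at which its call begins: read the wrist's pose just before it. camera_params takes no time and is no camera call; for the wrist camera it gives the pose at the moment of the call.
- ctrl.hand_in(): hands the job in; it is judged then, once.
Trained networks look in the newest picture that a camera, given by its name, has taken for a name from the list of things; names that differ only in an ending like _2 or _b are one class to them, and where a whole thing is asked for, a point or a joint stands for the part that bears it (a point fixed in the world has none). Each returns a list of dicts, best first, with "score" (0 to 1); they miss things now and then, are a little off and sometimes report something else, mostly with a low value. They report only what shows in the picture. A call takes as long as a camera call. They do not tell look-alikes from the thing itself.
- spot_in(camera, query): "point" ([column, row] in pixels, amid what is visible of it).
- regions_of(camera, query): "pixels" (384x512 bool, what is visible of it) and "point" ([column, row] in pixels, amid what is visible of it).
- mark_of(camera, query): "point" ([column, row] in pixels: a listed point, or the origin of a listed thing).
The state is a dict: "clock": time; "joints": joint angles; "joint_vel": joint speeds; "joint_efforts": joint torques, N m; "tool_pos": TCP position; "tcp_rot": TCP orientation; "ft_force": force on the tool from outside, world axes, zero at the start; "wrist_torque": the same for the moment, N m; "finger_gap": finger opening in mm; "grip_force": force on a finger pad.
Only numpy, scipy, OpenCV 4.12 (cv2) and the standard library are available. Lean on these libraries where they do the work, as an engineer would, in place of code of your own. Each camera call takes 0.05 s, during which the arm holds its last target. There are 200 camera calls.

## Working session

There is one attempt and no reset: what is moved stays moved. The work goes in short steps, Python scripts to look and compute and a shell command to move; the robot and the scene stay as the last step left them, time stands still between calls to the robot, and variables do not carry over. Pictures are saved under pics/ and viewed, at most 10 in all, crops included, and the job is handed in when it is done.

```bash
mkdir -p pics; ls; cat > h.py <<'E'
import numpy as np, cv2
from scipy.spatial.transform import Rotation as R
from rig import ctrl, optics, spot_in, regions_of, mark_of
def cam(n):
    p=optics.camera_params(n); return np.array(p["camera_matrix"]),p["k1"],R.from_rotvec(np.ravel(p["rvec"])).as_matrix(),np.ravel(p["tvec"])
def rays(P,uv):
    K,k1,Rm,t=P
    uv=np.atleast_2d(np.asarray(uv,float))
    return cv2.undistortPoints(uv.reshape(-1,1,2),K,np.array([k1,0,0,0.])).reshape(-1,2)
def onplane(P,uv,z):
    K,k1,Rm,t=P; d=np.c_[rays(P,uv),np.ones(len(np.atleast_2d(uv)))]@Rm
    c=-Rm.T@t; return c+d*((z-c[2])/d[:,2])[:,None]
def cloud(P,depth,mask):
    K,k1,Rm,t=P; r,c=np.nonzero(mask&(depth>0)); n=rays(P,np.c_[c,r]); z=depth[r,c]
    return (np.c_[n*z[:,None],z]-t)@Rm
E
python3 - <<'E'
from h import *
o=ctrl.get_obs(); print(o["clock"],o["tool_pos"],o["tcp_rot"])
for n in ["top","side"]:
    im,d=optics.capture(n); cv2.imwrite(f"pics/{n}0.png",im); np.save(f"{n}0.npy",d)
    P=cam(n); print(n,-P[2].T@P[3],P[2][2])
    for q,z in [("slot_mid",38),("bar_knob",72),("wedge_tab",70),("blade_tip",62),("blade",10),("old_blade",10),("rack",0),("tool_block",0),("clamp_bar",14),("wedge",14)]:
        for m in mark_of(n,q)[:3]: print(q,round(m["score"],2),np.round(m["point"]),onplane(P,m["point"],z)[0].round(1))
E
```

```text
pics
0.0 [ 168.0502202  -627.24353123  230.39580813] [ 9.91439401e-01  1.30564716e-01 -1.82009837e-04 -8.57489899e-04]
top [458.73835218 -66.33670605 964.59460046] [ 0.10482384 -0.00278771 -0.9944869 ]
slot_mid 0.95 [107. 269.] [368.6 295.4  38. ]
slot_mid 0.73 [205. 186.] [572.2  61.8  38. ]
slot_mid 0.72 [328. 196.] [ 548.7 -245.    38. ]
bar_knob 0.73 [115. 290.] [323.2 260.5  72. ]
bar_knob 0.65 [217. 195.] [546.   28.1  72. ]
bar_knob 0.44 [337. 204.] [ 523.9 -260.1   72. ]
wedge_tab 0.63 [ 35. 289.] [323.7 447.5  70. ]
wedge_tab 0.61 [155. 207.] [516.9 174.   70. ]
blade_tip 0.95 [355. 244.] [ 429.7 -301.9   62. ]
blade_tip 0.65 [375. 191.] [ 556.7 -354.7   62. ]
blade_tip 0.65 [329. 196.] [ 546.1 -241.6   62. ]
blade 0.6 [349. 279.] [ 341.  -299.4   10. ]
blade 0.52 [334. 205.] [ 526.6 -265.8   10. ]
old_blade 0.9 [321. 179.] [ 592.9 -233.7   10. ]
old_blade 0.7 [166. 203.] [530.4 164.2  10. ]
old_blade 0.68 [207. 186.] [574.1  59.6  10. ]
rack 0.71 [329. 193.] [ 557.8 -253.5    0. ]
tool_block 0.8 [207. 193.] [557.3  60.6   0. ]
tool_block 0.72 [117. 272.] [357.3 285.4   0. ]
[... 630 characters left out ...]

wedge_tab 0.16 [252. 236.] [566.3  82.8  70. ]
blade_tip 0.97 [321. 128.] [ 425.1 -297.9   62. ]
blade_tip 0.73 [276. 112.] [ 554.2 -356.7   62. ]
blade 0.95 [345. 147.] [ 350.2 -287.8   10. ]
blade 0.72 [260. 155.] [ 584.9 -224.3   10. ]
blade 0.62 [285. 146.] [ 520.2 -273.    10. ]
old_blade 0.65 [262. 156.] [ 579.6 -221.8   10. ]
old_blade 0.33 [269. 226.] [534.6  11.6  10. ]
rack 0.6 [273. 153.] [ 549.7 -248.4   -0. ]
rack 0.6 [169. 213.] [782.1  -4.9   0. ]
tool_block 0.96 [259. 242.] [554.2  49.3   0. ]
tool_block 0.61 [354. 365.] [351.6 290.2   0. ]
clamp_bar 0.87 [267. 229.] [538.4  21.5  14. ]
clamp_bar 0.84 [373. 341.] [317.4 247.6  14. ]
wedge 0.89 [264. 287.] [530.1 167.4  14. ]
```

View pics/top0.png

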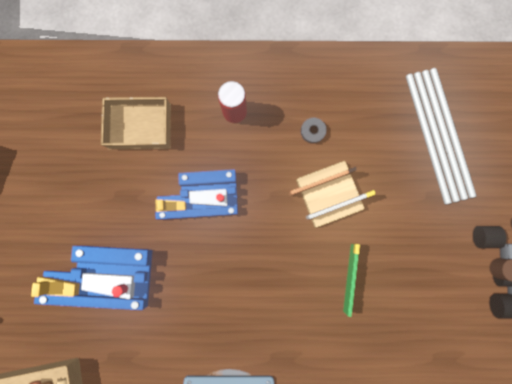

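View pics/side0.png

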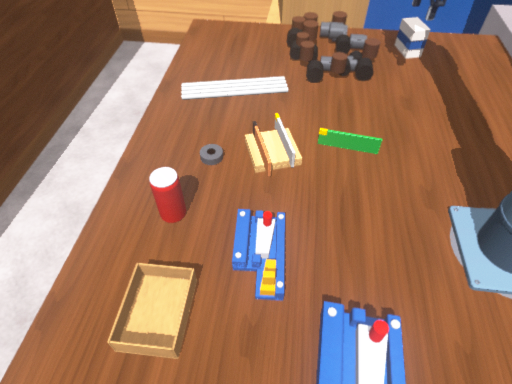

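The top view shows the correct small block around (197,195), with its wedge on the left. The rack is at (330,193), with the yellow-tipped steel blade in its near groove from (308,218) to (375,193). The big block at bottom left and the green bar are look-alikes. I'll measure from depth.

```bash
cat >> h.py <<'E'
def line(p):
    c=p[:,:2].mean(0); w,v=np.linalg.eigh(np.cov((p[:,:2]-c).T)); d=v[:,1]*np.sign(v[1,1]); s=(p[:,:2]-c)@d
    return c,d,np.degrees(np.arctan2(d[1],d[0])),s.min(),s.max()
def go(xyz,yaw=None):
    "yaw: world angle of tool x axis; print turn and shifts (turn first)"
    o=ctrl.get_obs(); Rm=R.from_quat(o["tcp_rot"]).as_matrix(); cur=np.arctan2(Rm[1,0],Rm[0,0])
    t=0 if yaw is None else -((yaw-cur+np.pi/2)%np.pi-np.pi/2)
    R2=Rm@R.from_euler("z",t).as_matrix()
    print("yaw",round(cur,4),"turn",round(t,4),"shift(after turn)",(R2.T@(np.array(xyz)-o["tool_pos"])).round(1))
E
python3 - <<'E'
from h import *
for n in ["top","side"]:
    im=cv2.imread(f"pics/{n}0.png"); d=np.load(f"{n}0.npy"); P=cam(n); p=cloud(P,d,d>0)
    bgr=im[(d>0)].astype(int)
    reg=(p[:,0]>440)&(p[:,0]<640)&(p[:,1]>-380)&(p[:,1]<-140)
    q=p[reg&(p[:,2]>45)&(p[:,2]<75)]; b=bgr[reg&(p[:,2]>45)&(p[:,2]<75)]
    print(n,len(q),"bench z",np.median(p[(p[:,2]<10),2]))
    cop=(b[:,2]-b[:,0]>40)&(b[:,1]<b[:,2]*.75)
    for nm,m in [("copper",cop),("steel",~cop)]:
        if m.sum()>5: print(nm,m.sum(),line(q[m]),np.median(q[m][:,2]))
    blue=(bgr[:,0]>bgr[:,2]+50)&(p[:,0]>470)&(p[:,1]>-70)&(p[:,1]<220)&(p[:,0]<640)
    for z0,z1 in [(32,44),(8,20)]:
        m=blue&(p[:,2]>z0)&(p[:,2]<z1); r=cv2.minAreaRect(p[m][:,:2].astype(np.float32)); print("blue",z0,m.sum(),r)
E
```

```text
top 507 bench z 0.6078457630845201
copper 31 (array([ 568.67327399, -199.61692038]), array([-0.34456852,  0.93876117]), np.float64(110.15545876617571), np.float64(-116.21752619411042), np.float64(51.891169170768386)) 61.63377740981527
steel 476 (array([ 554.34663826, -254.01516859]), array([-0.16028251,  0.98707118]), np.float64(99.22329448542799), np.float64(-96.91943390079912), np.float64(102.3543936213003)) 62.750906226644645
blue 32 1224 ((551.421875, 84.41500854492188), (109.71060943603516, 201.11492919921875), 3.99759840965271)
blue 8 628 ((546.1253051757812, 84.86042785644531), (60.741241455078125, 199.9498291015625), 3.8683364391326904)
side 438 bench z -0.8519343773141115
copper 109 (array([ 579.72171077, -213.17951566]), array([-0.35618716,  0.93441463]), np.float64(110.86622017952311), np.float64(-100.43721442982226), np.float64(71.8126420500916)) 56.32070929596506
steel 329 (array([ 541.43199052, -251.77274531]), array([-0.25349195,  0.9673375 ]), np.float64(104.68424452785054), np.float64(-97.81627482663428), np.float64(94.95892783308388)) 60.92136921888915
blue 32 1436 ((550.5697631835938, 87.03723907470703), (109.4975357055664, 203.79087829589844), 4.132450580596924)
blue 8 845 ((555.7847900390625, 90.75706481933594), (101.12396240234375, 207.48480224609375), 9.155623435974121)
```

```bash
sed -i 's/-((yaw-cur+np.pi\/2)%np.pi-np.pi\/2)/-((yaw-cur+np.pi)%(2*np.pi)-np.pi)/' h.py; python3 -c "
from h import *
go([500,-275,260]); go([500,-275,260],np.radians(110.5))"
```

```text
yaw 0.2617 turn 0 shift(after turn) [ 411.8 -255.   -28.7]
yaw 0.2617 turn -1.6668 shift(after turn) [214.3 434.4 -28.7]
```

```bash
echo '[{"finger_gap": 85, "x": 42, "y": -26, "z": -4}, {"finger_gap": 85, "x": 46, "y": -28, "z": -4}, {"finger_gap": 85, "x": 46, "y": -28, "z": -4}, {"finger_gap": 85, "x": 46, "y": -28, "z": -4}, {"finger_gap": 85, "x": 46, "y": -28, "z": -4}, {"finger_gap": 85, "x": 46, "y": -29, "z": -4}, {"finger_gap": 85, "x": 46, "y": -29, "z": -4}, {"finger_gap": 85, "x": 46, "y": -29}, {"finger_gap": 85, "x": 46, "y": -29}]' | python3 -m pendant ; echo '[{"finger_gap": 85, "spin": -0.18}, {"finger_gap": 85, "spin": -0.18}, {"finger_gap": 85, "spin": -0.18}, {"finger_gap": 85, "spin": -0.18}, {"finger_gap": 85, "spin": -0.18}, {"finger_gap": 85, "spin": -0.18}, {"finger_gap": 85, "spin": -0.18}, {"finger_gap": 85, "spin": -0.18}, {"finger_gap": 85, "spin": -0.18}, {"finger_gap": 85, "spin": -0.047}]' | python3 -m pendant
python3 - <<'E'
from h import *
o=ctrl.get_obs(); print(o["clock"],o["tool_pos"],o["joints"])
n="wrist"; P=cam(n); im,d=optics.capture(n); cv2.imwrite("pics/w1.png",im); np.save("w1.npy",d)
print(-P[2].T@P[3],P[2][2])
for q,z in [("blade_tip",62),("blade",10),("rack",0)]:
    for m in mark_of(n,q)[:3]: print(q,round(m["score"],2),np.round(m["point"]),onplane(P,m["point"],z)[0].round(1))
go([0,0,0])
E
```

```text
clock: 2.22
tool_pos: [499.6, -275.1, 259.6]
tcp_rot: [0.991, 0.13, 0.0, 0.0]
ft_force: [-0.1, 0.4, -0.1]
finger_gap: 84.7
grip_force: 0.0
clock: 3.48
tool_pos: [498.4, -276.6, 259.3]
tcp_rot: [0.569, 0.822, 0.0, 0.0]
ft_force: [0.0, 0.2, -0.2]
finger_gap: 84.6
grip_force: 0.0
3.475 [ 498.43870402 -276.57229289  259.29617017] [ 0.80465472  0.41587057 -0.49457032  1.70358     0.21947804  1.07740443
  0.60186173]
[ 470.26240298 -201.3794494   401.68374127] [ 0.10903783 -0.29173828 -0.95026287]
blade_tip 0.74 [179. 168.] [ 425.9 -307.6   62. ]
blade_tip 0.68 [278. 239.] [ 554.6 -347.8   62. ]
blade 0.75 [275. 157.] [ 523.4 -270.3   10. ]
rack 0.62 [308. 151.] [ 559.6 -250.9    0. ]
rack 0.29 [435. 163.] [ 716.3 -207.8    0. ]
yaw 1.9275 turn 0 shift(after turn) [ 433.2 -370.5  259.3]
```

View pics/w1.png

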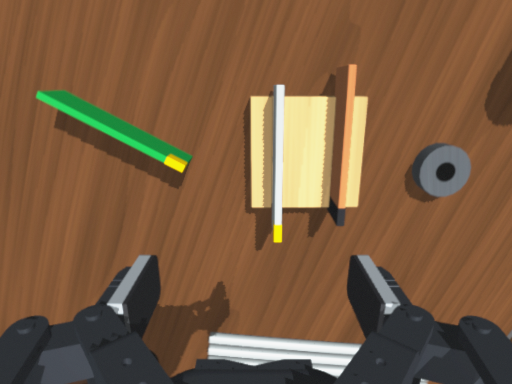

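The wrist picture shows the steel blade with its yellow tip, top edge from (279,86) to (278,241), vertical in the image and standing in the left groove. The old copper blade is to its right.

```bash
python3 - <<'E'
from h import *
P=cam("wrist"); d=np.load("w1.npy")
m=np.zeros(d.shape,bool); m[80:246,264:294]=1
p=cloud(P,d,m); q=p[(p[:,2]>57)]; print(len(q),np.median(q[:,2]),line(q))
l=line(q); s=(q[:,:2]-l[0])@l[1]; print("mid",l[0]+l[1]*(np.percentile(s,1)+np.percentile(s,99))/2, np.percentile(s,[1,99]))
for uv in [(275,241),(282,241),(275,86),(283.5,86)]: print(onplane(P,uv,62)[0])
im=cv2.imread("pics/w1.png")
for r in (110,160,210): print(r,[int(x) for x in im[r,266:292].sum(1)])
E
```

```text
1254 61.54374458829717 (array([ 523.23268835, -267.09515362]), array([-0.34960322,  0.93689785]), np.float64(110.46304814710787), np.float64(-89.09891385162913), np.float64(79.79929594433271))
mid [ 524.75963464 -271.18720032] [-87.582625    78.84731478]
[ 552.19980663 -351.0541782    62.        ]
[ 559.64270618 -348.29697766   62.        ]
[ 490.70912246 -195.07568178   62.        ]
[ 498.51473087 -192.15150339   62.        ]
110 [390, 391, 391, 384, 377, 365, 336, 341, 313, 380, 583, 710, 716, 717, 719, 719, 716, 702, 646, 646, 643, 638, 632, 630, 636, 641]
160 [392, 393, 392, 392, 381, 350, 323, 306, 333, 499, 705, 719, 722, 724, 724, 719, 692, 611, 636, 632, 625, 624, 627, 635, 637, 634]
210 [186, 183, 182, 177, 183, 209, 281, 318, 460, 692, 719, 725, 727, 725, 716, 660, 303, 177, 179, 176, 175, 179, 172, 174, 180, 178]
```

```bash
python3 -c "
from h import *
go([545,20,280])"
```

```text
yaw 1.9275 turn 0 shift(after turn) [261.6 147.1 -20.7]
```

```bash
echo '[{"finger_gap": 60, "x": 43, "y": 24, "z": -4}, {"finger_gap": 60, "x": 44, "y": 25, "z": -4}, {"finger_gap": 60, "x": 44, "y": 25, "z": -4}, {"finger_gap": 60, "x": 44, "y": 25, "z": -4}, {"finger_gap": 60, "x": 44, "y": 25, "z": -4}, {"finger_gap": 60, "x": 43, "y": 24}, {"finger_gap": 60}]' | python3 -m pendant 
cat > blk.py <<'E'
from h import *
import sys
n="wrist"; P=cam(n); im,d=optics.capture(n); cv2.imwrite(f"pics/{sys.argv[1]}.png",im); np.save(f"{sys.argv[1]}.npy",d)
o=ctrl.get_obs(); print(o["clock"],o["tool_pos"])
for q,z in [("slot_mid",38),("bar_knob",72),("wedge_tab",70),("tool_block",0)]:
    for m in mark_of(n,q)[:2]: print(q,round(m["score"],2),np.round(m["point"]),onplane(P,m["point"],z)[0].round(1))
p=cloud(P,d,d>0); b=im[d>0].astype(int)
blue=(b[:,0]>b[:,2]+50)&(p[:,0]>470)&(p[:,1]>-70)&(p[:,1]<220)&(p[:,0]<640)
for z0,z1 in [(34,42),(8,20),(8,42)]:
    m=blue&(p[:,2]>z0)&(p[:,2]<z1); q=p[m]; print(z0,len(q),np.median(q[:,2]),cv2.minAreaRect(q[:,:2].astype(np.float32)))
E
python3 blk.py w2
```

```text
clock: 4.55
tool_pos: [545.4, 26.1, 279.8]
tcp_rot: [0.567, 0.824, 0.001, -0.0]
ft_force: [0.1, -1.3, -0.2]
finger_gap: 60.0
grip_force: 0.0
4.6 [545.29247341  22.85328164 279.41840364]
slot_mid 0.75 [285. 141.] [573.3  56.1  38. ]
slot_mid 0.49 [270. 133.] [553.9  58.8  38. ]
bar_knob 0.86 [250. 163.] [542.3  24.6  72. ]
wedge_tab 0.77 [281.  23.] [521.2 165.3  70. ]
tool_block 0.59 [268. 130.] [554.4  56.7   0. ]
34 4296 37.18979918718485 ((551.8427124023438, 86.03606414794922), (109.70429992675781, 200.7881622314453), 3.7886743545532227)
8 3219 13.700177471900506 ((546.0, 85.65402221679688), (62.352806091308594, 201.29722595214844), 3.6419548988342285)
8 9510 33.623462405475195 ((551.407958984375, 86.29016876220703), (110.33380889892578, 201.8505401611328), 3.971128463745117)
```

View pics/w2.png

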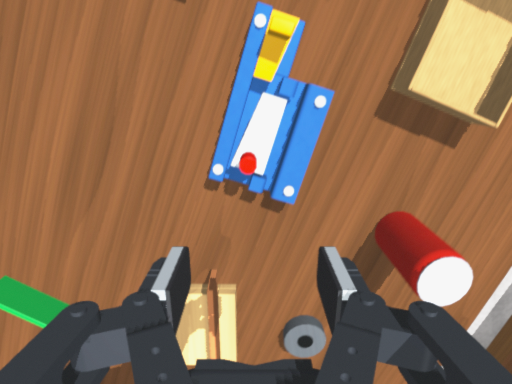

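The wrist picture shows the small block with its red knob at (248,163), yellow wedge tab near (281,23) and open slot around (285,141). That puts slot_mid at (573,56) with yaw 4°. Next is the grasp.

```bash
python3 -c "
from h import *
go([525,-271.3,140])"
```

```text
yaw 1.9259 turn 0 shift(after turn) [-265.1 -119.9  139.3]
```

```bash
echo '[{"finger_gap": 50, "x": -44, "y": -20, "z": 23, "spin": 0.002}, {"finger_gap": 50, "x": -44, "y": -20, "z": 23}, {"finger_gap": 50, "x": -44, "y": -20, "z": 23}, {"finger_gap": 50, "x": -44, "y": -20, "z": 23}, {"finger_gap": 50, "x": -44, "y": -20, "z": 23}, {"finger_gap": 50, "x": -45, "y": -20, "z": 24}, {"finger_gap": 40}, {"finger_gap": 40}]' | python3 -m pendant
python3 - <<'E'
from h import *
n="wrist"; P=cam(n); im,d=optics.capture(n); cv2.imwrite("pics/w3.png",im)
go([525,-271.3,37],np.radians(110.46))
p=cloud(P,d,d>0); b=im[d>0].astype(int); q=p[(p[:,2]>57)&(p[:,2]<68)&(b.min(1)>190)&(p[:,0]>470)&(p[:,0]<570)&(p[:,1]<-190)&(p[:,1]>-330)]
print(len(q),line(q)); c,dd=line(q)[:2]; print("x at mid", c+dd*((-271.3-c[1])/dd[1]))
E
```

```text
clock: 5.8
tool_pos: [524.9, -269.7, 140.3]
tcp_rot: [0.571, 0.821, 0.0, -0.0]
ft_force: [0.5, 1.2, 0.6]
finger_gap: 39.9
grip_force: 0.0
yaw 1.927 turn -0.0009 shift(after turn) [ -2.2  -1.4 103.7]
2010 (array([ 517.61536395, -250.93241291]), array([-0.35794261,  0.93374359]), np.float64(110.97389846191172), np.float64(-84.25257733674083), np.float64(63.02761807664907))
x at mid [ 525.42310414 -271.3       ]
```

```bash
echo '[{"finger_gap": 40, "x": -1, "z": 40}, {"finger_gap": 40, "z": 40}, {"finger_gap": 40, "z": 16}, {"finger_gap": 40, "z": 7.5}, {"finger_gap": 40}, {"finger_gap": 40}]' | python3 -m pendant ; echo '[{"finger_gap": 0}, {"finger_gap": 0}, {"finger_gap": 0}, {"finger_gap": 0}, {"finger_gap": 0}, {"finger_gap": 0}]' | python3 -m pendant 70; echo '[{"finger_gap": 0, "z": -10}, {"finger_gap": 0, "z": -30}, {"finger_gap": 0, "z": -40}, {"finger_gap": 0, "z": -30}, {"finger_gap": 0}]' | python3 -m pendant; python3 -c "
from h import *
go([573,56.1,147],np.radians(94.0))"
```

```text
clock: 6.6
tool_pos: [526.6, -270.6, 38.1]
tcp_rot: [0.571, 0.821, 0.0, 0.001]
ft_force: [-0.2, -0.1, -0.0]
finger_gap: 40.1
grip_force: 0.0
clock: 7.35
tool_pos: [525.8, -270.6, 37.4]
tcp_rot: [0.571, 0.821, -0.0, 0.0]
ft_force: [-1.6, -0.1, 6.3]
finger_gap: 6.7
grip_force: 69.2
clock: 7.98
tool_pos: [527.0, -270.8, 148.8]
tcp_rot: [0.571, 0.821, 0.0, 0.002]
ft_force: [0.8, -0.3, -4.4]
finger_gap: 6.3
grip_force: 68.7
yaw 1.9267 turn 0.2861 shift(after turn) [322.9  68.7   1.4]
```

```bash
echo '[{"finger_gap": 0, "spin": 0.143}, {"finger_gap": 0, "spin": 0.143}, {"finger_gap": 0, "x": 46, "y": 10}, {"finger_gap": 0, "x": 46, "y": 10}, {"finger_gap": 0, "x": 46, "y": 10}, {"finger_gap": 0, "x": 46, "y": 10}, {"finger_gap": 0, "x": 46, "y": 10}, {"finger_gap": 0, "x": 46, "y": 10}, {"finger_gap": 0, "x": 46, "y": 9}, {"finger_gap": 0}]' | python3 -m pendant; echo '[{"finger_gap": 0}, {"finger_gap": 0}]' | python3 -m pendant; cat > look.py <<'E'
from h import *
import sys
go([573,56.1,float(sys.argv[1])],np.radians(94.0))
for n in ["top","side"]:
    P=cam(n); im,d=optics.capture(n); cv2.imwrite(f"pics/{n}{sys.argv[2]}.png",im)
    for m in mark_of(n,"blade_tip")[:3]: print(n,"tip",round(m["score"],2),np.round(m["point"]))
    p=cloud(P,d,d>0); b=im[d>0].astype(int)
    y=(b[:,2]>190)&(b[:,1]>150)&(b[:,0]<80)&(p[:,0]>500)&(p[:,0]<640)&(p[:,1]<0)&(p[:,1]>-80)&(p[:,2]>40)
    print("yellow",y.sum(),p[y].min(0),p[y].max(0),np.median(p[y],0)) if y.any() else 0
E
python3 look.py 147 3
```

```text
clock: 9.22
tool_pos: [570.6, 61.8, 145.2]
tcp_rot: [0.679, 0.734, 0.001, -0.002]
ft_force: [-0.8, -0.7, -4.3]
finger_gap: 6.5
grip_force: 68.6
clock: 9.48
tool_pos: [571.4, 53.9, 145.8]
tcp_rot: [0.683, 0.731, -0.001, -0.0]
ft_force: [-0.1, -0.2, -4.2]
finger_gap: 6.4
grip_force: 68.6
yaw 1.6387 turn -0.0019 shift(after turn) [ 2.   1.8 -1.2]
top tip 0.76 [244. 173.]
top tip 0.6 [354. 245.]
```

```bash
python3 - <<'E'
from h import *
P=cam("top"); print("tip meas",onplane(P,(244,173),170)[0]); o=ctrl.get_obs(); a=np.radians(94); print("exp",o["tool_pos"][:2]-85*np.array([np.cos(a),np.sin(a)]))
P=cam("side"); K,k1,Rm,t=P
im=cv2.imread("pics/side3.png"); cv2.imwrite("pics/side3c.png",cv2.resize(im[90:310,170:370],None,fx=2.7,fy=2.7,interpolation=cv2.INTER_CUBIC))
E
```

```text
tip meas [583.64698539 -40.17677702 170.        ]
exp [577.78822691 -29.97849936]
```

View pics/side3c.png

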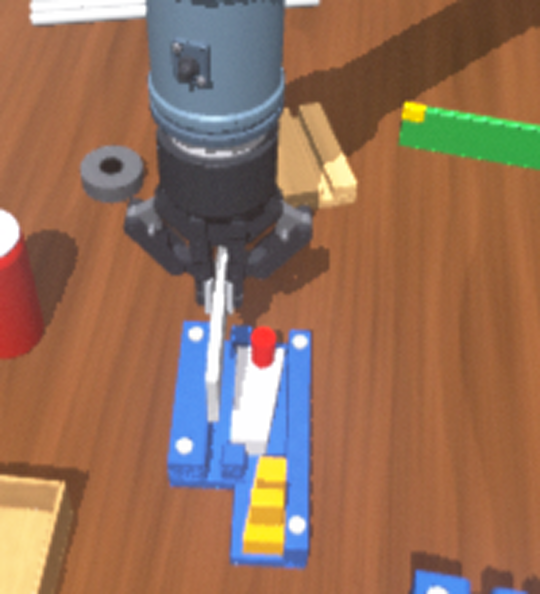

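The side crop shows the blade held over the slot, with its wedge-side end near (212,400) in the crop. I'll fit how it is held using projections.

```bash
python3 - <<'E'
from h import *
o=ctrl.get_obs(); T=o["tool_pos"]; Rt=R.from_quat(o["tcp_rot"]).as_matrix(); a=np.arctan2(Rt[1,0],Rt[0,0]); u=np.array([np.cos(a),np.sin(a),0])
O=T-[0,0,27.4]
for n,off,s in [("side",(190,110),4),("top",(170,120),4)]:
    K,k1,Rm,t=cam(n); rv=cv2.Rodrigues(Rm)[0]
    im=cv2.imread(f"pics/{n}3.png"); w,h=(90,150) if n=="side" else (130,110)
    c=cv2.resize(im[off[1]:off[1]+h,off[0]:off[0]+w],None,fx=s,fy=s,interpolation=cv2.INTER_CUBIC)
    pts=np.array([O+u*y+[0,0,z] for y,z in [(85,0),(85,52),(-85,52),(-85,0)]])
    px=cv2.projectPoints(pts,rv,t,K,np.array([k1,0,0,0,0.]))[0].reshape(-1,2); print(n,px.round(1))
    cv2.polylines(c,[((px-off+0.5)*s).astype(np.int32)],True,(255,0,255),1); cv2.imwrite(f"pics/{n}3p.png",c)
a=cv2.imread("pics/side3p.png");b=cv2.imread("pics/top3p.png"); h=max(len(a),len(b))
b=cv2.resize(b,(430,364))
f=lambda x:cv2.copyMakeBorder(x,0,600-len(x),0,0,0)
cv2.imwrite("pics/both3.png",np.hstack([f(a),f(b)]))
E
```

```text
side [[247.6 246.2]
 [247.1 230.4]
 [253.  163.3]
 [253.1 180.1]]
top [[165.4 183.9]
 [159.5 180.8]
 [239.2 175.7]
 [240.2 179.1]]
```

View pics/both3.png

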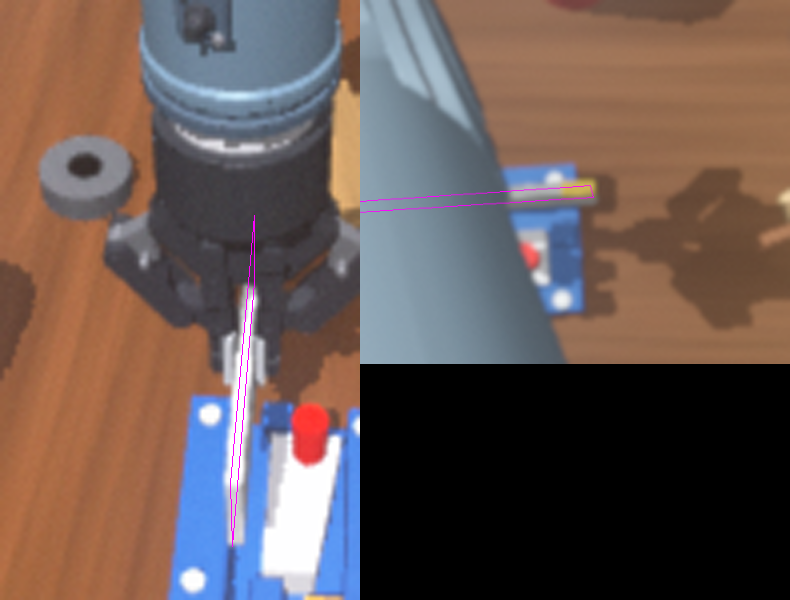

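```bash
echo '[{"finger_gap": 0, "x": 2.5, "y": 1.6, "z": 5, "spin": -0.002}, {"finger_gap": 0, "z": 35}, {"finger_gap": 0, "z": 30}, {"finger_gap": 0, "z": 6}, {"finger_gap": 0}, {"finger_gap": 0}]' | python3 -m pendant; echo '[{"finger_gap": 0, "z": 4}, {"finger_gap": 0, "z": 4}, {"finger_gap": 0, "z": 4}, {"finger_gap": 0, "z": 3}, {"finger_gap": 0}]' | python3 -m pendant; python3 -c "
from h import *
go([573,56.1,41.4],np.radians(94))"
```

```text
clock: 10.42
tool_pos: [574.5, 58.6, 72.1]
tcp_rot: [0.681, 0.732, 0.001, 0.001]
ft_force: [0.3, 0.5, -5.1]
finger_gap: 6.8
grip_force: 68.5
clock: 11.05
tool_pos: [573.1, 58.3, 55.4]
tcp_rot: [0.681, 0.732, -0.0, -0.0]
ft_force: [-0.2, -0.7, -5.0]
finger_gap: 6.4
grip_force: 68.6
yaw 1.6429 turn 0.0023 shift(after turn) [-2.2 -0.2 14. ]
```

```bash
echo '[{"finger_gap": 0, "x": -0.7, "z": 4}, {"finger_gap": 0, "x": -0.7, "z": 4}, {"finger_gap": 0, "z": 3}, {"finger_gap": 0, "z": 1}, {"finger_gap": 0}, {"finger_gap": 0}]' | python3 -m pendant; echo '[{"finger_gap": 0, "z": 1}, {"finger_gap": 0, "z": 1}, {"finger_gap": 0}, {"finger_gap": 0}]' | python3 -m pendant
```

```text
clock: 11.8
tool_pos: [573.6, 57.1, 43.9]
tcp_rot: [0.681, 0.732, 0.0, 0.0]
ft_force: [1.0, -0.2, -4.8]
finger_gap: 6.9
grip_force: 68.6
clock: 12.3
tool_pos: [573.5, 57.0, 41.8]
tcp_rot: [0.681, 0.732, 0.0, -0.0]
ft_force: [-1.1, -0.5, -4.1]
finger_gap: 6.8
grip_force: 68.6
```

```bash
echo '[{"finger_gap": 0, "z": 0.7}, {"finger_gap": 0, "z": 0.7}, {"finger_gap": 0}]' | python3 -m pendant; echo '[{"finger_gap": 0, "z": 0.7}, {"finger_gap": 0, "z": 0.7}, {"finger_gap": 0}]' | python3 -m pendant
```

```text
clock: 12.68
tool_pos: [573.7, 57.0, 41.4]
tcp_rot: [0.681, 0.732, -0.0, 0.0]
ft_force: [-3.5, -0.0, 8.4]
finger_gap: 6.5
grip_force: 70.7
clock: 13.05
tool_pos: [573.8, 57.0, 41.4]
tcp_rot: [0.681, 0.732, -0.0, 0.001]
ft_force: [-8.4, -1.9, 21.2]
finger_gap: 7.0
grip_force: 72.8
```

```bash
echo '[{"finger_gap": 20}, {"finger_gap": 30}, {"finger_gap": 30}, {"finger_gap": 30}]' | python3 -m pendant 30; echo '[{"finger_gap": 30, "z": -30}, {"finger_gap": 30, "z": -40}, {"finger_gap": 0}, {"finger_gap": 0}, {"finger_gap": 0}]' | python3 -m pendant; python3 - <<'E'
from h import *
go([510.9,20,111]); 
n="wrist"; P=cam(n); im,d=optics.capture(n); cv2.imwrite("pics/w4.png",im)
for q,z in [("bar_knob",72),("blade_tip",66),("blade",14)]:
    for m in mark_of(n,q)[:2]: print(q,round(m["score"],2),np.round(m["point"]),onplane(P,m["point"],z)[0].round(1))
E
```

```text
clock: 13.55
tool_pos: [573.5, 57.0, 38.8]
tcp_rot: [0.681, 0.732, -0.0, -0.0]
ft_force: [-0.5, 0.1, -0.8]
finger_gap: 30.2
grip_force: 0.0
clock: 14.18
tool_pos: [572.6, 56.7, 107.8]
tcp_rot: [0.681, 0.732, -0.001, -0.001]
ft_force: [-0.3, -0.4, -0.1]
finger_gap: -0.2
grip_force: 0.0
yaw 1.6428 turn 0 shift(after turn) [-32.2 -64.2  -3.1]
bar_knob 0.68 [199. 276.] [541.4  22.1  72. ]
bar_knob 0.58 [194.  36.] [535.9 158.   72. ]
blade_tip 0.91 [257. 334.] [580.9 -25.1  66. ]
blade 0.69 [258. 196.] [575.8  57.3  14. ]
```

View pics/w4.png

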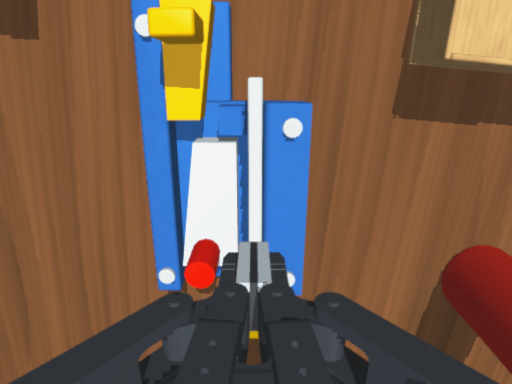

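The wrist picture shows the blade upright in the slot (col 255, rows 78–335), its yellow tip at the end away from the wedge, the knob at (202,270) and the tab at (172,22). Next I push the knob.

```bash
echo '[{"finger_gap": 0, "x": -15, "y": -33}, {"finger_gap": 0, "x": -16, "y": -33}, {"finger_gap": 0, "z": 20}, {"finger_gap": 0, "z": 26}, {"finger_gap": 0, "z": 6}, {"finger_gap": 0}, {"finger_gap": 0}]' | python3 -m pendant; echo '[{"finger_gap": 0, "y": 2}, {"finger_gap": 0, "y": 2}, {"finger_gap": 0, "y": 2}, {"finger_gap": 0, "y": 2}, {"finger_gap": 0}]' | python3 -m pendant; python3 -c "
from h import *
go([541.4,22.1,56])"
```

```text
clock: 15.25
tool_pos: [510.6, 21.5, 57.7]
tcp_rot: [0.681, 0.732, 0.0, 0.0]
ft_force: [1.0, 0.2, -0.3]
finger_gap: 0.3
grip_force: 0.0
clock: 15.88
tool_pos: [517.9, 21.9, 57.0]
tcp_rot: [0.681, 0.732, -0.0, -0.0]
ft_force: [-0.2, 0.5, -0.1]
finger_gap: 0.0
grip_force: 0.0
yaw 1.6428 turn 0 shift(after turn) [-1.5 23.4  0.9]
```

```bash
for i in 1; do echo '[{"finger_gap": 0, "y": 1.5}, {"finger_gap": 0, "y": 1.5}, {"finger_gap": 0, "y": 1.5}, {"finger_gap": 0, "y": 1.5}, {"finger_gap": 0}]' | python3 -m pendant; done; echo '[{"finger_gap": 0, "y": 1}, {"finger_gap": 0, "y": 1}, {"finger_gap": 0, "y": 1}, {"finger_gap": 0}]' | python3 -m pendant
```

```text
clock: 16.5
tool_pos: [524.0, 22.3, 56.9]
tcp_rot: [0.681, 0.732, 0.0, 0.0]
ft_force: [-1.6, -0.2, -0.2]
finger_gap: -0.1
grip_force: 0.3
clock: 17.0
tool_pos: [526.3, 22.5, 56.9]
tcp_rot: [0.681, 0.732, -0.0, -0.0]
ft_force: [-3.5, -0.8, 2.0]
finger_gap: -0.0
grip_force: 1.6
```

```bash
echo '[{"finger_gap": 0, "y": 1}, {"finger_gap": 0, "y": 1}, {"finger_gap": 0}]' | python3 -m pendant; echo '[{"finger_gap": 0, "y": 1}, {"finger_gap": 0, "y": 1}, {"finger_gap": 0}]' | python3 -m pendant
```

```text
clock: 17.38
tool_pos: [527.6, 22.5, 56.8]
tcp_rot: [0.681, 0.732, -0.001, -0.001]
ft_force: [-5.3, -0.7, 4.2]
finger_gap: -0.1
grip_force: 3.0
clock: 17.75
tool_pos: [528.0, 22.6, 56.6]
tcp_rot: [0.681, 0.732, -0.002, -0.002]
ft_force: [-10.0, -0.0, 8.5]
finger_gap: -0.0
grip_force: 5.2
```

```bash
echo '[{"finger_gap": 0, "y": -4}, {"finger_gap": 0, "y": -4}, {"finger_gap": 0, "z": -30}, {"finger_gap": 0, "z": -30}, {"finger_gap": 0}, {"finger_gap": 0}]' | python3 -m pendant; python3 - <<'E'
from h import *
n="wrist"; P=cam(n); im,d=optics.capture(n); cv2.imwrite("pics/w5.png",im)
go([521,194,115])
for q,z in [("bar_knob",72),("wedge_tab",70),("blade",14)]:
    for m in mark_of(n,q)[:2]: print(q,round(m["score"],2),np.round(m["point"]),onplane(P,m["point"],z)[0].round(1))
E
```

```text
clock: 18.5
tool_pos: [522.9, 22.1, 116.7]
tcp_rot: [0.681, 0.732, 0.0, 0.0]
ft_force: [-0.7, 0.6, -0.2]
finger_gap: -0.5
grip_force: 0.0
yaw 1.6427 turn 0 shift(after turn) [171.6  10.9   1.3]
bar_knob 0.7 [300. 224.] [551.4  22.9  72. ]
blade 0.58 [326. 153.] [574.6  57.4  14. ]
```

View pics/w5.png

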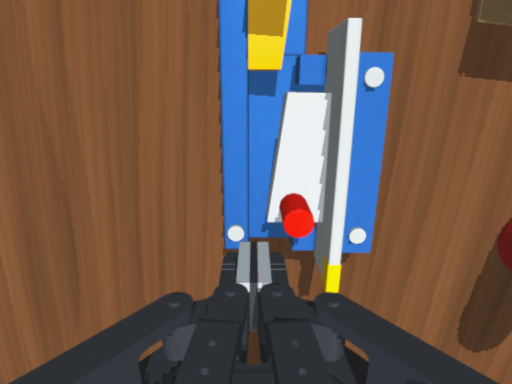

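The bar now touches the blade, with the knob at (551,23) as predicted. On to the wedge.

```bash
echo '[{"finger_gap": 0, "x": 44}, {"finger_gap": 0, "x": 44, "y": -2}, {"finger_gap": 0, "x": 44}, {"finger_gap": 0, "x": 44}, {"finger_gap": 0}, {"finger_gap": 0}]' | python3 -m pendant; python3 - <<'E'
from h import *
n="wrist"; P=cam(n); im,d=optics.capture(n); cv2.imwrite("pics/w6.png",im)
go([521,165,50])
p=cloud(P,d,d>0); b=im[d>0].astype(int); y=(b[:,2]>180)&(b[:,0]<90)&(p[:,2]>60)&(p[:,2]<75)&(p[:,1]<230)
print(y.sum()); print(p[y].min(0),p[y].max(0)) if y.any() else 0
for q,z in [("wedge_tab",70)]:
    for m in mark_of("wrist",q)[:2]: print(q,round(m["score"],2),np.round(m["point"]),onplane(P,m["point"],z)[0].round(1))
E
```

```text
clock: 19.45
tool_pos: [507.9, 196.9, 116.4]
tcp_rot: [0.681, 0.732, -0.001, 0.0]
ft_force: [-0.1, -0.2, -0.6]
finger_gap: -0.3
grip_force: 0.0
yaw 1.6415 turn 0 shift(after turn) [-31.9  10.6  66.5]
125
[527.45075977 159.92605407  60.01306738] [534.4131967  172.85176637  70.54477737]
wedge_tab 0.75 [273. 266.] [522.7 166.   70. ]
```

```bash
echo '[{"finger_gap": 0, "x": 2, "y": 12}, {"finger_gap": 0, "z": 30}, {"finger_gap": 0, "z": 30}, {"finger_gap": 0, "z": 6}, {"finger_gap": 0}, {"finger_gap": 0}]' | python3 -m pendant; echo '[{"finger_gap": 0, "x": -4}, {"finger_gap": 0, "x": -5}, {"finger_gap": 0, "x": -5}, {"finger_gap": 0, "x": -5}, {"finger_gap": 0, "x": -5}, {"finger_gap": 0, "x": -5}, {"finger_gap": 0}]' | python3 -m pendant; echo '[{"finger_gap": 0, "x": -4}, {"finger_gap": 0, "x": -4}, {"finger_gap": 0, "x": -4}, {"finger_gap": 0, "x": -4}, {"finger_gap": 0}]' | python3 -m pendant
```

```text
clock: 20.3
tool_pos: [521.1, 200.8, 52.1]
tcp_rot: [0.681, 0.732, 0.001, 0.0]
ft_force: [0.2, 0.6, 0.1]
finger_gap: 0.2
grip_force: 0.0
clock: 21.18
tool_pos: [522.2, 170.8, 50.9]
tcp_rot: [0.681, 0.732, -0.0, 0.0]
ft_force: [-0.0, -0.6, -0.4]
finger_gap: 0.4
grip_force: 0.0
clock: 21.8
tool_pos: [523.3, 154.8, 50.9]
tcp_rot: [0.681, 0.732, -0.0, 0.0]
ft_force: [-0.2, 0.0, -0.1]
finger_gap: -0.2
grip_force: 0.0
```

```bash
python3 - <<'E'
from h import *
n="wrist"; P=cam(n); im,d=optics.capture(n); cv2.imwrite("pics/w7.png",im)
for m in mark_of("wrist","wedge_tab")[:2]: print(round(m["score"],2),np.round(m["point"]),onplane(P,m["point"],70)[0].round(1))
E
```

```text
(no output)
```

View pics/w7.png

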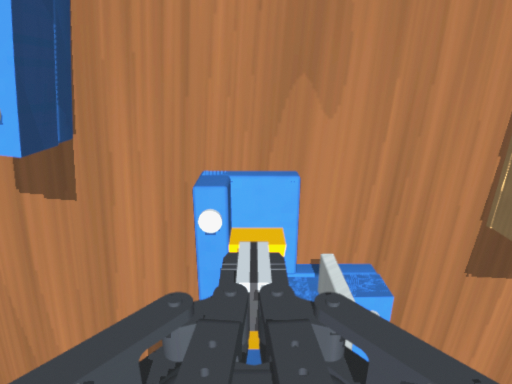

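The wedge, with its rear edge at (258,237), is following the fingers. I keep pushing until it jams.

```bash
echo '[{"finger_gap": 0, "x": -4}, {"finger_gap": 0, "x": -4}, {"finger_gap": 0, "x": -4}, {"finger_gap": 0, "x": -3}, {"finger_gap": 0}]' | python3 -m pendant; echo '[{"finger_gap": 0, "x": -1.5}, {"finger_gap": 0, "x": -1.5}, {"finger_gap": 0, "x": -1.5}, {"finger_gap": 0}]' | python3 -m pendant
```

```text
clock: 22.52
tool_pos: [524.4, 139.9, 50.9]
tcp_rot: [0.681, 0.732, -0.0, 0.0]
ft_force: [0.4, -0.1, -0.1]
finger_gap: -0.3
grip_force: 0.0
clock: 23.02
tool_pos: [524.7, 135.9, 51.0]
tcp_rot: [0.681, 0.732, -0.0, 0.0]
ft_force: [0.6, 0.4, -0.3]
finger_gap: -0.1
grip_force: 0.3
```

```bash
echo '[{"finger_gap": 0, "x": -1}, {"finger_gap": 0, "x": -1}, {"finger_gap": 0}]' | python3 -m pendant; echo '[{"finger_gap": 0, "x": -1}, {"finger_gap": 0, "x": -1}, {"finger_gap": 0}]' | python3 -m pendant
```

```text
clock: 23.4
tool_pos: [524.8, 134.0, 50.9]
tcp_rot: [0.681, 0.732, -0.0, 0.0]
ft_force: [-0.4, 1.2, -1.6]
finger_gap: 0.0
grip_force: 0.4
clock: 23.78
tool_pos: [524.9, 132.6, 51.0]
tcp_rot: [0.681, 0.732, 0.0, -0.0]
ft_force: [-0.2, 3.2, -1.8]
finger_gap: 0.2
grip_force: 1.4
```

Force is building; push on to about 12 N.

```bash
echo '[{"finger_gap": 0, "x": -1}, {"finger_gap": 0, "x": -1}, {"finger_gap": 0}]' | python3 -m pendant; echo '[{"finger_gap": 0, "x": -1}, {"finger_gap": 0}]' | python3 -m pendant
```

```text
clock: 24.15
tool_pos: [524.9, 132.2, 51.0]
tcp_rot: [0.681, 0.733, 0.001, -0.001]
ft_force: [-0.4, 6.9, -2.1]
finger_gap: -0.2
grip_force: 3.3
clock: 24.4
tool_pos: [524.8, 132.0, 51.0]
tcp_rot: [0.68, 0.733, 0.001, -0.001]
ft_force: [-0.4, 8.6, -3.9]
finger_gap: 0.6
grip_force: 4.2
```

```bash
echo '[{"finger_gap": 0, "x": -1}, {"finger_gap": 0, "x": -1}, {"finger_gap": 0}]' | python3 -m pendant; echo '[{"finger_gap": 0, "x": -0.5}, {"finger_gap": 0}, {"finger_gap": 0}]' | python3 -m pendant
```

```text
clock: 24.78
tool_pos: [524.8, 131.7, 51.1]
tcp_rot: [0.68, 0.733, 0.002, -0.002]
ft_force: [-0.6, 11.3, -4.5]
finger_gap: -0.0
grip_force: 6.0
clock: 25.15
tool_pos: [524.8, 131.7, 51.1]
tcp_rot: [0.68, 0.733, 0.003, -0.002]
ft_force: [-1.3, 12.3, -4.6]
finger_gap: 0.1
grip_force: 6.5
```

Jammed at 12 N. Now I retreat and look.

```bash
echo '[{"finger_gap": 0, "x": 8}, {"finger_gap": 0, "x": 8}, {"finger_gap": 0, "z": -40}, {"finger_gap": 0, "z": -50}, {"finger_gap": 0, "x": -50, "y": -10, "z": -50}, {"finger_gap": 0, "x": -50, "y": -10, "z": -20}, {"finger_gap": 0, "x": -50, "y": -10}, {"finger_gap": 0}, {"finger_gap": 0}]' | python3 -m pendant; python3 - <<'E'
from h import *
n="wrist"; P=cam(n); im,d=optics.capture(n); cv2.imwrite("pics/w8.png",im)
bo=np.array([558.6,55.2]); a=np.radians(4); B=np.array([[np.cos(a),-np.sin(a)],[np.sin(a),np.cos(a)]])
for q,z in [("bar_knob",72),("wedge_tab",70),("blade",14),("blade_tip",66),("slot_mid",38)]:
    for m in mark_of(n,q)[:2]: print(q,round(m["score"],2),np.round(m["point"]),(onplane(P,m["point"],z)[0][:2]-bo)@B)
p=cloud(P,d,d>0); b=im[d>0].astype(int); f=(p[:,:2]-bo)@B
m=(abs(f[:,1])<100)&(f[:,0]>5)&(f[:,0]<25)&(p[:,2]>60)&(p[:,2]<75)&(b.max(1)>150); print(m.sum(),np.median(p[m,2]),f[m].min(0),f[m].max(0),f[m].mean(0))
E
```

```text
clock: 26.28
tool_pos: [505.8, -2.8, 204.8]
tcp_rot: [0.681, 0.732, -0.0, 0.0]
ft_force: [-0.4, 1.2, 0.2]
finger_gap: -0.1
grip_force: 0.0
bar_knob 0.97 [310. 154.] [ -9.29740783 -29.37226537]
bar_knob 0.65 [491. 186.] [155.64222143 -57.38530632]
wedge_tab 0.92 [289.  37.] [-29.81055433  61.34886077]
blade 0.98 [325. 114.] [13.3009601  -1.20892912]
blade 0.72 [307. 112.] [-4.06354767  0.14291494]
blade_tip 0.7 [337. 208.] [ 18.83438421 -80.50606108]
slot_mid 0.64 [332. 114.] [14.53860905  0.4469222 ]
2060 65.62617598237823 [ 11.38829863 -85.33104417] [20.91771098 84.47898605] [15.6729484  4.7127204]
```

View pics/w8.png

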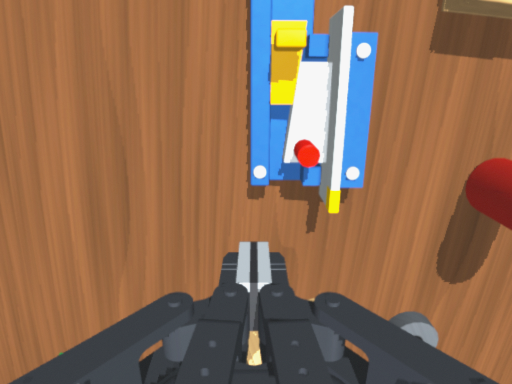

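The picture confirms the result. The blade is down (top at 65.6 mm) and centred (y −85 to +84.5), the bar is against it, and the wedge is jammed at y ≈ 61.

```bash
python3 -c "
from rig import ctrl
print(ctrl.hand_in())"
```

```text
the job is handed in; nothing more can be done
None
```

The yellow-tipped blade is fully down and centred in the blue block's slot, tip away from the wedge, with the bar against it and the wedge jammed at about 12 N. Nothing is held, and the job was handed in at about 26 s; no verdict was shown.

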